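# Set the core pin and bring the sinker mould under the pour spout

## Robot

A 6-joint arm with a two-finger parallel gripper is mounted at the origin on the work surface. World frame = base frame: x ahead of the robot, y to its left, z up, the work surface at z = 0. Lengths are in m, angles in rad, forces in N, time in s.
With the tool pointing down it reaches from about 0.425 to 0.95 m from the base axis. Payload 3.5 kg.
Tool frame: the origin (TCP) lies at the very end of the fingers, on their centre line; the grasp point (between the pads) lies 19 mm behind it (ctrl.grip_point_offset is the distance from the TCP to the grasp point, in m); z points along the fingers, y is the line along which they close (so a half turn about z gives the same grasp; the last joint's range is limited). The gripper opens to 85 mm and grips with 20 to 120 N. Pads are 22 mm wide; open, the fingers measure 114 mm over their backs; the gripper's body (76 mm by 85 mm) begins 54 mm behind the grasp point. The pads swing forward as they close: fully open they stand 13 mm farther back than shut.
Start: joints at [1.118, 0.286, 1.577, -0, 1.279, -0.15], TCP at [0.201, 0.644, 0.231] pointing down, gripper open.
Joint ranges: [-2.77, 2.77], [-0.9, 2.22], [0.21, 2.48], [-1.53, 4.67], [0.24, 2.81], [-2.84, 2.84]. Speed limits (rad/s): [2.79, 2.79, 3.14, 3.14, 3.14, 3.14].

## Interface

Orientations are given as a unit quaternion [x, y, z, w].
In Python, from plant import ctrl gives the robot as it stands. The module is installed in compiled form; this text tells all that it offers.
- The arm moves only by the shell command python3 -m pendant 'ROWS' [OPENING] [FORCE]. ROWS is JSON, a list of rows, each an object of numbers: "dx", "dy", "dz": the shift along the tool's x, y, z in cm; "twist": the turn about the tool's z in degrees. A call has 1 to 10 rows; each row is the pose to reach, as a shift and turn from the pose commanded when the call began, along the tool's axes at that moment; what a row does not reach only later rows make up. A row lasts 1/8 s, in which the tool goes at most 62.5 mm and 10.7 degrees, less where a joint would pass 70% of its speed; a pose out of reach is approached as far as the arm can. A call with a gripper value outside its range is refused whole. OPENING is the opening in per cent of the stroke, from 0 (shut) to 100 (fully open), set as the call begins (- or left out, the last holds). The fingers move at their own pace and stop on an object; FORCE is the grip in N (left out, the last holds). Time passes only in rows, so rows that repeat a pose let the fingers close. It gives the time, the measured TCP pose, the force, the opening and the grip force at its end, in the units of the state.
- ctrl.get_state(): the state, without advancing time (a new reading comes with each control period).
- ctrl.read_camera(name): name is "side" or "top" or "wrist"; returns a dict with "img" (420x560x3 uint8, red, green, blue), "depth" (420x560 float32, m along the optical axis (not along the pixel's ray), 0 where there is no reading), "camera_matrix" (3x3 intrinsics, pixels), "xyz" and "rotation" of the camera in the world; the wrist camera has in their place "tool_from_camera" (4x4, takes a point from camera to tool coordinates, whose origin is the TCP and whose axes are the flange's). Camera axes: x right, y up, looking along -z (the intrinsics and any distortion apply to the point x, -y, -z); pixel columns grow to the right and rows downward; lengths in m; the calibration is good to about 2 mm. A picture is of the moment at which its call begins: read the wrist's pose just before it.
- ctrl.sign_off(): hands the job in; it is judged then, once.
The state is a dict: "time": time; "qpos": joint angles; "dq": joint speeds; "joint_efforts": joint torques, N m; "eef_pos": TCP position; "tcp_rot": TCP orientation; "contact_force": force on the tool from outside, world axes, zero at the start; "wrist_torque": the same for the moment, N m; "opening": opening from 0.0 (shut) to 1.0 (fully open); "finger_force": force on a finger pad.
Only numpy, scipy, OpenCV 4.12 (cv2) and the standard library are available. Lean on these libraries where they do the work, as an engineer would, in place of code of your own. Each camera call takes 0.05 s, during which the arm holds its last target. There are 200 camera calls.

## Task

Get the sinker mould ready for the pour. First press the head of its core pin all the way down to its stop, where it stays; then take the mould by its wooden handle and slide it along the rail towards the melting pot until the ball detent clicks into the notch, with the pouring gate under the spout. Finish while still gripping the handle, holding the mould still at the notch for the pour, and leave the two cone sinkers and the porcelain dish where they are.

Things in the scene. Friction and masses are not known exactly. Their poses are not given: they have to be found in the camera images.
- mould (a joint): How far (m) the mould has slid along its level rail towards the melting pot: 0 to 0.162 between end stops, notch at 0.140; it starts between 0 and 0.05. Runs with about 1 N of friction. The mould is an aluminium block 100 mm long (along the rail), 50 wide, 55 high, on a steel shoe; its top is 97 mm above the bench.
- notch (a point): The detent notch: centre of a 11 mm wide groove across the top of the steel rail (40 mm wide, top 30 mm above the bench), 15 mm beyond the spout's tip. A spring ball under the mould's shoe drops into it when the pouring gate is straight under the spout. The ball draws the mould in over the last 2 to 3 mm either side; about 10 N pushes it out again.
- handle (a point): The mould's turned birch handle: a level round bar 26 mm thick, 100 mm long, out of the mould's end away from the pot; moves with it. Origin at its middle, 72 mm above the bench. y runs along handle and rail: -y points to the pot and spout (the way to slide); x is level across the rail, z up. 20 mm or more free below it, 60 mm either side.
- core_pin (a joint): How far (m) the core pin's head is pressed: 0 up, 0.012 fully down on its stop. A light spring pushes it up; about 4 N takes it past a ball catch half-way down its stroke, then it snaps to the stop and stays down when let go.
- pin_top (a point): Centre of the flat top of the core pin's head, a dark steel disc 28 mm across and 8 mm thick standing upright on the mould's top, on the axis of the mould and 100 mm from the handle's middle towards the pot. The top is 131 mm above the bench when up, 119 mm when pressed home. It moves with the mould.
- gate (a point): Centre of the mould's pouring gate, a round dark hole 18 mm across in the block's top face (97 mm above the bench), 48 mm beyond the core pin towards the pot. It moves with the mould.
- nozzle (a point): Lower tip of the steel pour spout, fixed over the rail, 103 mm above the bench. The spout, a pipe 20 mm thick, rises to 181 mm and runs away along the line of the rail to the black iron melting pot (140 mm across, 150 to 248 mm above the bench, its axis 170 mm beyond the tip) on its gas burner stand.
- sinker_a_mid (a point): Middle of a grey cone sinker standing on its base, 36 mm across and 52 mm high, loose on the bench; this point is 26 mm up. Leave it alone.
- sinker_b_mid (a point): Middle of a second cone sinker, the same as the first. Leave it alone.
- dish: Small white porcelain test dish, 76 mm across and 22 mm high, loose on the bench. Origin at the centre of its underside. Leave it alone.

How it is judged:
On the way, in this order (a step that is already met when the one before it is completed fails the run):
1. the core pin is pressed down to its stop (value of joint core_pin above 0.0105 m), for 0.2 s.
2. the mould, held by its handle, is in the notch under the spout (value of joint mould between 0.1375 and 0.1425 m and contact force between the fingers and handle_grip above 4 N), for 0.4 s.
At the end, for the whole second after the job is handed in: The core pin is down on its stop (10.5 mm or more of its 12), the mould rests in the detent notch (within 2.5 mm), and the fingers still grip the wooden handle (more than 4 N, gripping within 65 mm of its middle); nothing moves (all of step 2 and value of joint core_pin above 0.0105 m and velocity of joint mould between -0.01 and 0.01 m/s and distance between the grasp point and handle below 0.065 m); the arm keeps its last pose, push and grip.
It fails at once if a cone sinker is moved more than 15 mm (distance of any of sinker_a_mid, sinker_b_mid from where it was at the start of the episode above 0.015 m).
It fails at once if the porcelain dish is moved more than 15 mm (distance of dish from where it was at the start of the episode above 0.015 m).
It also fails if it takes over 48 s, if anything falls off the work surface, if the arm or the gripper's body presses on something with over 40 N, if the wrist force passes 120 N, or if a joint passes its speed limit or range.

## Working session

There is one attempt and no reset: what is moved stays moved. The work goes in short steps, Python scripts to look and compute and a shell command to move; the robot and the scene stay as the last step left them, time stands still between calls to the robot, and variables do not carry over. Pictures are saved under pics/ and viewed, at most 10 in all, crops included, and the job is handed in when it is done.

```bash
mkdir -p pics
cat > h.py <<'E'
import numpy as np, cv2
from plant import ctrl
from scipy.spatial.transform import Rotation as R
def cam(n):
    s=ctrl.get_state(); c=ctrl.read_camera(n)
    if 'tool_from_camera' in c:
        T=np.eye(4);T[:3,:3]=R.from_quat(s['tcp_rot']).as_matrix();T[:3,3]=s['eef_pos']
        M=T@np.array(c['tool_from_camera']); c['o'],c['Rm']=M[:3,3],M[:3,:3]
    else:
        r=np.array(c['rotation']); c['o']=np.array(c['xyz']); c['Rm']=r if r.shape==(3,3) else R.from_quat(r).as_matrix()
    return c
def pts(c,uv,z=None):
    "pixels -> world points on plane z, or by depth"
    uv=np.atleast_2d(uv).astype(float); K=np.array(c['camera_matrix'])
    d=np.c_[(uv[:,0]-K[0,2])/K[0,0],-(uv[:,1]-K[1,2])/K[1,1],-np.ones(len(uv))]
    w=d@c['Rm'].T
    t=(z-c['o'][2])/w[:,2] if z is not None else c['depth'][uv[:,1].astype(int),uv[:,0].astype(int)]
    return c['o']+w*np.reshape(t,(-1,1))
def save(c,n): cv2.imwrite('pics/'+n+'.png',c['img'][:,:,::-1])
E
python3 - <<'E'
from h import *
for n in('top','side','wrist'):
    c=cam(n); save(c,n); np.savez('pics/'+n+'.npz',**{k:np.array(v) for k,v in c.items()}); print(n,c['o'],[k for k in c],c['camera_matrix'])
s=ctrl.get_state(); print(s,R.from_quat(s['tcp_rot']).as_matrix().round(3))
E
cd pics; python3 -c "
import cv2,numpy as np
a=cv2.imread('top.png');cv2.imwrite('a.png',a)"
```

```text
top [0.53074415 0.04721623 0.96393096] ['img', 'depth', 'camera_matrix', 'xyz', 'rotation', 'o', 'Rm'] [[498.3494939    0.         296.54493654]
 [  0.         498.3494939  218.38591399]
 [  0.           0.           1.        ]]
side [0.38022512 0.6186072  0.71004092] ['img', 'depth', 'camera_matrix', 'xyz', 'rotation', 'o', 'Rm'] [[470.64593393   0.         276.65475219]
 [  0.         470.64593393 207.38107562]
 [  0.           0.           1.        ]]
wrist [0.12150839 0.66967187 0.37362903] ['img', 'depth', 'camera_matrix', 'tool_from_camera', 'o', 'Rm'] [[336.95029607   0.         276.56378574]
 [  0.         336.95029607 210.0056469 ]
 [  0.           0.           1.        ]]
{'time': 0.15, 'qpos': array([ 1.11802780e+00,  2.86997773e-01,  1.57785853e+00,  3.67994559e-06,
        1.27864026e+00, -1.49988295e-01]), 'dq': array([ 0.0024644 , -0.00303462, -0.00445167, -0.00113938, -0.00072399,
        0.00202423]), 'joint_efforts': array([ 6.12750518e-04, -4.06603217e+01, -2.93140626e+01, -1.49352049e-04,
        3.95644995e-03,  1.44492759e-05]), 'eef_pos': array([0.20099796, 0.64382629, 0.23023157]), 'tcp_rot': array([ 1.50812953e-01,  9.88561858e-01, -9.08524912e-04, -2.84257071e-04]), 'contact_force': array([ 0.38918352, -0.12785681,  0.27029897]), 'wrist_torque': array([-0.03052901, -0.0104554 ,  0.05145579]), 'finger_force': 0.0, 'opening': 1.0007848908760284} [[-0.955  0.298 -0.001]
 [ 0.298  0.955 -0.002]
 [ 0.    -0.002 -1.   ]]
```

View pics/top.png

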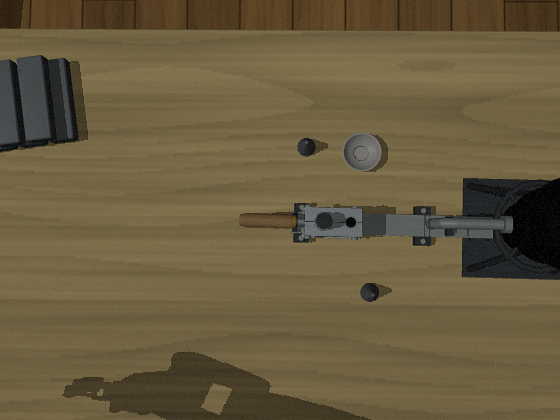

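View pics/side.png

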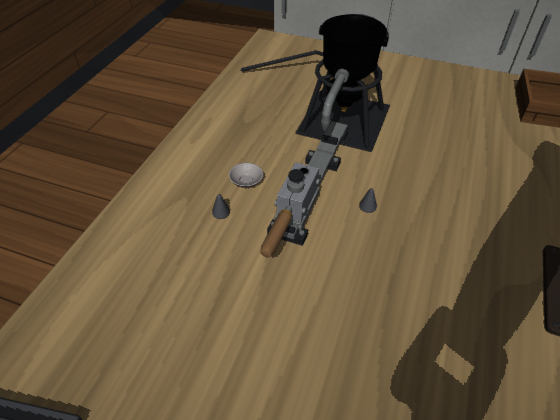

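The top view shows the handle at columns 240–297, row 220, the pin head at about (324,221), the gate at (351,222) and the spout tip near (428,224). The sinkers are at (306,147) and (370,292), and the dish is at (362,152).

Run:
```python
from h import *
f=dict(np.load('pics/top.npz')); img=f['img']
hsv=cv2.cvtColor(img,cv2.COLOR_RGB2HSV)
m=np.zeros(img.shape[:2],np.uint8); w=hsv[195:245,225:300]
print('hsv handle',hsv[220,265],'bench',hsv[240,265])
mm=((hsv[...,0]<16)&(hsv[...,1]>120)).astype(np.uint8)
m[195:245,225:305]=mm[195:245,225:305]
ys,xs=np.nonzero(m); print(len(xs),xs.min(),xs.max())
r=cv2.minAreaRect(np.c_[xs,ys].astype(np.float32)); print(r)
box=cv2.boxPoints(r); print(pts(f,box,.072).round(4)); print('handle c',pts(f,[r[0]],.072))
for n,uv,z in [('pin',(324,221),.131),('gate',(351,222.5),.097),('spout',(428,224),.113),('sa',(306,147),.026),('sb',(370,292),.026),('dish',(362,152),.022)]:
    print(n,pts(f,[uv],z).round(4), pts(f,[uv])[0].round(4))
d=f['depth'];
up=cv2.resize(img[190:260,230:440][:,:,::-1],None,fx=3.8,fy=3.8,interpolation=cv2.INTER_CUBIC); cv2.imwrite('pics/tc.png',cv2.convertScaleAbs(up,alpha=1.6))
```

```text
hsv handle [ 17 128 106] bench [ 21  99 124]
47 242 292
((267.00921630859375, 220.12217712402344), (50.30210494995117, 13.361878395080566), 1.3971810340881348)
[[0.5576 0.1554 0.072 ]
 [0.5816 0.1552 0.072 ]
 [0.5802 0.0649 0.072 ]
 [0.5563 0.0652 0.072 ]]
handle c [[0.56893715 0.11012691 0.072     ]]
pin [[0.5658 0.0106 0.131 ]] [0.5659 0.0106 0.1299]
gate [[ 0.5651 -0.0378  0.097 ]] [ 0.565  -0.0377  0.0987]
spout [[ 0.5631 -0.1673  0.113 ]] [ 0.5623 -0.1616  0.1357]
sa [[0.7104 0.0411 0.026 ]] [0.707  0.0412 0.0438]
sb [[ 0.4383 -0.0809  0.026 ]] [ 0.4403 -0.0781  0.0465]
dish [[ 0.7024 -0.0655  0.022 ]] [ 0.7055 -0.0675  0.005 ]
```

View pics/tc.png

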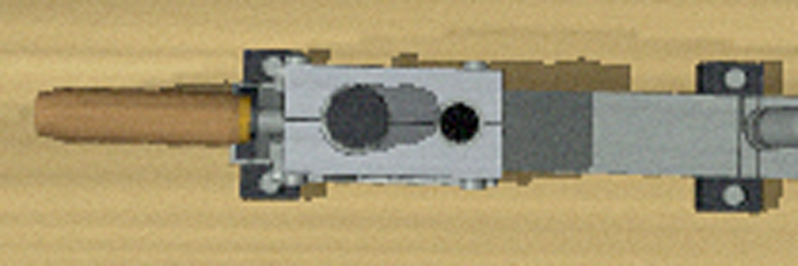

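The crop confirms it: handle axis at crop row 115, pin head at (358,118), gate at (460,122). The rail is yawed about 1.5° from -y, with the handle middle near (0.569, 0.110). Next I move above the pin with the gripper shut.

```bash
python3 -m pendant '[{"dx":-4,"dy":-4,"twist":8},{"dx":-54,"dy":-50,"twist":74},{"dx":-54,"dy":-50,"twist":74},{"dx":-54,"dy":-50,"twist":74},{"dx":-54,"dy":-50,"twist":74},{"dx":-54,"dy":-50,"twist":74},{"dx":-54,"dy":-50,"twist":74},{"dx":-54,"dy":-50,"twist":74},{"dx":-54,"dy":-50,"twist":74},{"dx":-54,"dy":-50,"twist":74}]' 0 40
```

```text
$[0]: bad value
```

```bash
python3 -m pendant '[{"dx":-4,"dy":-4,"dz":0,"twist":8},{"dx":-54,"dy":-50,"dz":0,"twist":74},{"dx":-54,"dy":-50,"dz":0,"twist":74},{"dx":-54,"dy":-50,"dz":0,"twist":74},{"dx":-54,"dy":-50,"dz":0,"twist":74},{"dx":-54,"dy":-50,"dz":0,"twist":74},{"dx":-54,"dy":-50,"dz":0,"twist":74},{"dx":-54,"dy":-50,"dz":0,"twist":74},{"dx":-54,"dy":-50,"dz":0,"twist":74},{"dx":-54,"dy":-50,"dz":0,"twist":74}]' 0 40; python3 -c "
from plant import ctrl
print(ctrl.get_state())"
```

```text
time: 1.4
eef_pos: [0.5096, 0.1053, 0.2313]
tcp_rot: [0.715, 0.699, 0.0, 0.0]
contact_force: [0.7, 0.6, -0.2]
opening: 0.004
finger_force: 0.0
{'time': 1.4, 'qpos': array([ 8.49113679e-03, -5.79838423e-02,  1.95310324e+00,  1.88799009e-04,
        1.24617891e+00,  3.21978791e-02]), 'dq': array([-0.889349  ,  0.31517844, -0.29492563,  0.0028983 , -0.02295158,
       -0.8828055 ]), 'joint_efforts': array([  2.8311789 , -28.37111413, -27.50881076,  -0.08166127,
         0.12869707,   0.46541604]), 'eef_pos': array([0.50961452, 0.10527556, 0.23129248]), 'tcp_rot': array([7.15459525e-01, 6.98654162e-01, 1.68128581e-04, 3.73857845e-05]), 'contact_force': array([ 0.65239543,  0.63441179, -0.16469243]), 'wrist_torque': array([ 0.00381729, -0.04881877,  0.02011858]), 'finger_force': 0.0, 'opening': 0.0038027904301166514}
```

```bash
python3 -m pendant '[{"dx":-4,"dy":4,"dz":0,"twist":0},{"dx":-4,"dy":4,"dz":0,"twist":0},{"dx":-4,"dy":4,"dz":0,"twist":0}]'
python3 - <<'E'
from h import *
c=cam('wrist'); save(c,'w1'); np.savez('pics/w1.npz',**{k:np.array(v) for k,v in c.items()})
s=ctrl.get_state(); print(s['eef_pos'],R.from_quat(s['tcp_rot']).as_matrix().round(4),c['o'],abs(s['dq']).max())
E
```

```text
time: 1.78
eef_pos: [0.5476, 0.0664, 0.2307]
tcp_rot: [0.716, 0.699, -0.0, -0.001]
contact_force: [-0.4, 0.6, 1.0]
opening: -0.0
finger_force: 0.0
[0.54734829 0.06699904 0.2308592 ] [[ 2.290e-02  9.997e-01 -1.200e-03]
 [ 9.997e-01 -2.290e-02  4.000e-04]
 [ 4.000e-04 -1.200e-03 -1.000e+00]] [0.55036177 0.15095529 0.37429726] 0.017437581605800813
```

View pics/w1.png

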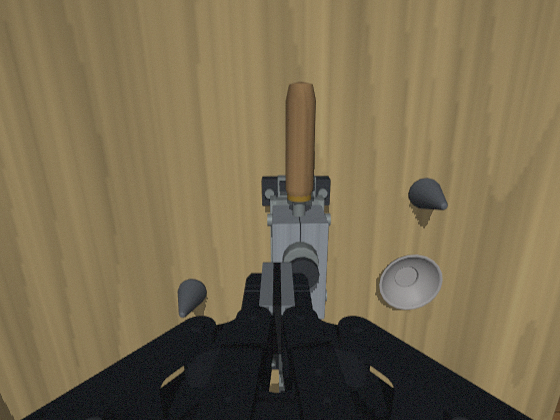

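The wrist view shows the handle from (301,83) to (300,200). The dark pin top is near (302,272), partly behind the fingers.

Run:
```python
from h import *
f=dict(np.load('pics/w1.npz'));hsv=cv2.cvtColor(f['img'],cv2.COLOR_RGB2HSV)
mm=((hsv[...,0]<17)&(hsv[...,1]>115)&(hsv[...,2]>40)).astype(np.uint8)
for r in range(90,200,20):
    x=np.nonzero(mm[r,270:335])[0]+270; 
    print(r,x.min(),x.max(),np.median(x),pts(f,[(np.median(x)+.5,r)],.072).round(4), pts(f,[(np.median(x),r)])[0].round(4))
print(pts(f,[(301,83),(300,201)],.078).round(4))
print(pts(f,[(302,272),(287,272),(319,272)],.131).round(4), pts(f,[(305,268)]).round(4))
g=cv2.cvtColor(f['img'],cv2.COLOR_RGB2GRAY);print(g[266,280:326])
```

```text
90 291 307 302.0 [[0.5719 0.1538 0.072 ]] [0.5707 0.1537 0.0832]
110 292 310 298.0 [[0.5685 0.1376 0.072 ]] [0.5672 0.1382 0.086 ]
130 289 307 300.0 [[0.5702 0.1207 0.072 ]] [0.5687 0.1224 0.0881]
150 290 290 290.0 [[0.5613 0.1035 0.072 ]] [0.5605 0.105  0.0815]
170 290 309 300.0 [[0.5702 0.0851 0.072 ]] [0.5689 0.0879 0.0848]
190 287 307 297.0 [[0.5674 0.0663 0.072 ]] [0.5661 0.0703 0.0865]
[[0.5702 0.1592 0.078 ]
 [0.5693 0.0574 0.078 ]]
[[0.5675 0.0134 0.131 ]
 [0.5553 0.0137 0.131 ]
 [0.5814 0.0131 0.131 ]] [[0.5699 0.0171 0.131 ]]
[ 49  90  87  85  84  88  87  88  86  87  90  81  53  56  52  55  55  49
  55  52  54  57  53  51  51  52  51  58  50  52  55  52  53  56  56  46
  29  56 122 130 131 128 130 130 128 129]
```

```bash
python3 -m pendant '[{"dx":-5.5,"dy":2.1,"dz":1,"twist":0},{"dx":-5.5,"dy":2.1,"dz":5,"twist":0},{"dx":-5.5,"dy":2.1,"dz":8,"twist":0},{"dx":-5.5,"dy":2.1,"dz":8.5,"twist":0},{"dx":-5.5,"dy":2.1,"dz":8.5,"twist":0}]'
python3 - <<'E'
from h import *
c=cam('side'); im=cv2.resize(c['img'][130:270,200:400],None,fx=4,fy=4,interpolation=cv2.INTER_CUBIC); cv2.imwrite('pics/s2.png',cv2.convertScaleAbs(im[:,:,::-1],alpha=1.5))
E
```

```text
time: 2.45
eef_pos: [0.5678, 0.0118, 0.147]
tcp_rot: [0.715, 0.699, 0.0, 0.0]
contact_force: [-0.4, 0.7, 0.8]
opening: 0.0
finger_force: 0.0
```

View pics/s2.png

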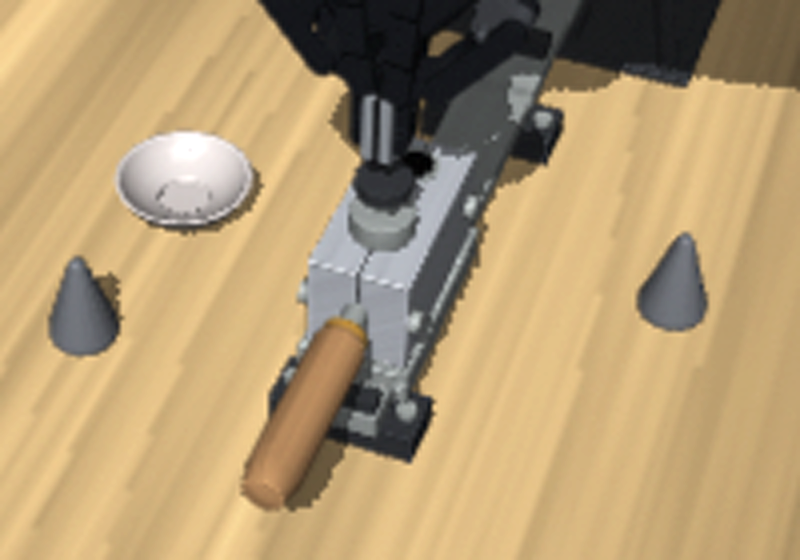

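The shut fingers, with their tips at crop (378,165), are centred over the pin head at (385,185). Next I press down.

```bash
python3 -m pendant '[{"dx":0,"dy":0,"dz":1.2,"twist":0},{"dx":0,"dy":0,"dz":1.8,"twist":0},{"dx":0,"dy":0,"dz":2.2,"twist":0},{"dx":0,"dy":0,"dz":2.6,"twist":0},{"dx":0,"dy":0,"dz":2.75,"twist":0},{"dx":0,"dy":0,"dz":2.75,"twist":0},{"dx":0,"dy":0,"dz":2.75,"twist":0}]'
```

```text
time: 3.38
eef_pos: [0.5676, 0.0107, 0.1189]
tcp_rot: [0.715, 0.699, -0.0, -0.0]
contact_force: [-1.6, -0.4, 3.0]
opening: -0.004
finger_force: 1.5
```

```bash
python3 -m pendant '[{"dx":0,"dy":0,"dz":0.15,"twist":0},{"dx":0,"dy":0,"dz":0.3,"twist":0},{"dx":0,"dy":0,"dz":0.3,"twist":0},{"dx":0,"dy":0,"dz":0.3,"twist":0}]'
```

```text
time: 3.88
eef_pos: [0.5677, 0.0107, 0.1185]
tcp_rot: [0.715, 0.699, -0.001, -0.0]
contact_force: [-7.5, -0.7, 14.3]
opening: 0.001
finger_force: 7.0
```

The pin is on its stop: z is 0.1185 and the force has risen sharply. Now I lift off, open the fingers and look from above the handle.

```bash
python3 -m pendant '[{"dx":0,"dy":0,"dz":-2,"twist":0},{"dx":0,"dy":0,"dz":-5,"twist":0},{"dx":0,"dy":0,"dz":-7,"twist":0}]'; python3 -m pendant '[{"dx":5,"dy":0,"dz":0,"twist":0},{"dx":10,"dy":0,"dz":0,"twist":0},{"dx":10,"dy":0,"dz":0,"twist":0},{"dx":10,"dy":0,"dz":0,"twist":0}]' 100 40;  python3 - <<'E'
from h import *
c=cam('top'); np.savez('pics/t3.npz',**{k:np.array(v) for k,v in c.items()})
im=cv2.resize(c['img'][190:260,230:440],None,fx=3.8,fy=3.8,interpolation=cv2.INTER_CUBIC)
w=cam('wrist'); np.savez('pics/w3.npz',**{k:np.array(v) for k,v in w.items()})
o=np.zeros((266+310,798,3),np.uint8); o[:266]=im[:266]; q=cv2.resize(w['img'][150:,:],None,fx=1.14,fy=1.14);o[266:266+307,:q.shape[1]]=q
cv2.imwrite('pics/m3.png',cv2.convertScaleAbs(o[:,:,::-1],alpha=1.5))
E
```

```text
time: 4.25
eef_pos: [0.5686, 0.0107, 0.1877]
tcp_rot: [0.715, 0.699, 0.001, 0.001]
contact_force: [-0.2, -0.6, 0.6]
opening: -0.001
finger_force: 0.0
time: 4.75
eef_pos: [0.5702, 0.1106, 0.1858]
tcp_rot: [0.715, 0.699, -0.0, 0.0]
contact_force: [0.4, 0.4, -0.6]
opening: 0.841
finger_force: 0.0Traceback (most recent call last):
  File "<stdin>", line 5, in <module>
ValueError: could not broadcast input array from shape (308,638,3) into shape (307,638,3)
```

Run:
```python
from h import *
w=dict(np.load('pics/w3.npz')); cv2.imwrite('pics/w3.png',cv2.convertScaleAbs(w['img'][:,:,::-1],alpha=1.5))
t=dict(np.load('pics/t3.npz')); print(pts(t,[(324,221),(322,221),(326,221),(324,218)]).round(4))
```

```text
[[0.5663 0.0101 0.119 ]
 [0.5662 0.0136 0.1226]
 [0.5664 0.0067 0.1186]
 [0.5714 0.0101 0.1195]]
```

View pics/w3.png

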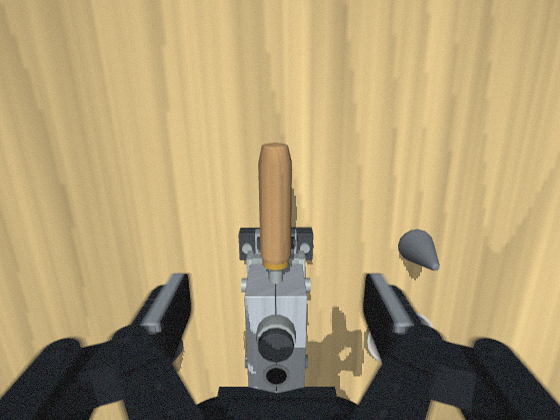

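The depth puts the pin top at 0.119, so it is down. The handle, from (275,145) to (275,270), is centred between the fingers. Next I descend and grip.

```bash
python3 -m pendant '[{"dx":0,"dy":0,"dz":4,"twist":0},{"dx":0,"dy":0,"dz":9,"twist":0},{"dx":0,"dy":0,"dz":12,"twist":0},{"dx":0,"dy":0,"dz":13.4,"twist":0},{"dx":0,"dy":0,"dz":13.4,"twist":0},{"dx":0,"dy":0,"dz":13.4,"twist":0}]' && python3 -m pendant '[{"dx":0,"dy":0,"dz":0,"twist":0},{"dx":0,"dy":0,"dz":0,"twist":0},{"dx":0,"dy":0,"dz":0,"twist":0},{"dx":0,"dy":0,"dz":0,"twist":0},{"dx":0,"dy":0,"dz":0,"twist":0},{"dx":0,"dy":0,"dz":0,"twist":0}]' 0 40
python3 - <<'E'
from h import *
t=dict(np.load('pics/t3.npz'));d=t['depth'];
for r in (222,224,226):
  print([(u,*pts(t,[(u,r)])[0][1:].round(3)) for u in range(420,444,2)])
s=ctrl.get_state();print(R.from_quat(s['tcp_rot']).as_matrix().round(4))
E
```

```text
time: 5.6
eef_pos: [0.5716, 0.1105, 0.0536]
tcp_rot: [0.716, 0.699, 0.001, 0.001]
contact_force: [0.2, 0.4, 0.2]
opening: 0.998
finger_force: 0.0
time: 6.35
eef_pos: [0.5688, 0.1109, 0.0523]
tcp_rot: [0.715, 0.699, -0.002, -0.001]
contact_force: [-5.4, 0.6, 4.9]
opening: 0.291
finger_force: 39.8
[(420, np.float64(-0.173), np.float64(0.031)), (422, np.float64(-0.177), np.float64(0.03)), (424, np.float64(-0.182), np.float64(0.025)), (426, np.float64(-0.161), np.float64(0.124)), (428, np.float64(-0.162), np.float64(0.134)), (430, np.float64(-0.162), np.float64(0.146)), (432, np.float64(-0.164), np.float64(0.15)), (434, np.float64(-0.166), np.float64(0.155)), (436, np.float64(-0.169), np.float64(0.159)), (438, np.float64(-0.172), np.float64(0.159)), (440, np.float64(-0.174), np.float64(0.164)), (442, np.float64(-0.176), np.float64(0.166))]
[(420, np.float64(-0.174), np.float64(0.029)), (422, np.float64(-0.177), np.float64(0.029)), (424, np.float64(-0.182), np.float64(0.025)), (426, np.float64(-0.161), np.float64(0.124)), (428, np.float64(-0.162), np.float64(0.134)), (430, np.float64(-0.1
[... 258 characters left out ...]
, np.float64(-0.176), np.float64(0.167))]
[(420, np.float64(-0.173), np.float64(0.03)), (422, np.float64(-0.177), np.float64(0.03)), (424, np.float64(-0.182), np.float64(0.025)), (426, np.float64(-0.162), np.float64(0.122)), (428, np.float64(-0.163), np.float64(0.132)), (430, np.float64(-0.164), np.float64(0.141)), (432, np.float64(-0.165), np.float64(0.147)), (434, np.float64(-0.167), np.float64(0.154)), (436, np.float64(-0.17), np.float64(0.154)), (438, np.float64(-0.171), np.float64(0.161)), (440, np.float64(-0.174), np.float64(0.163)), (442, np.float64(-0.177), np.float64(0.165))]
[[ 2.280e-02  9.997e-01 -4.300e-03]
 [ 9.997e-01 -2.280e-02 -3.000e-04]
 [-4.000e-04 -4.300e-03 -1.000e+00]]
```

```bash
python3 -m pendant '[{"dx":-0.5,"dy":-0.1,"dz":0,"twist":0},{"dx":-2,"dy":-0.1,"dz":0,"twist":0},{"dx":-4,"dy":-0.1,"dz":0,"twist":0},{"dx":-6,"dy":-0.1,"dz":0,"twist":0},{"dx":-8,"dy":-0.1,"dz":0,"twist":0},{"dx":-10,"dy":-0.1,"dz":0,"twist":0},{"dx":-11.5,"dy":-0.1,"dz":0,"twist":0},{"dx":-12,"dy":-0.1,"dz":0,"twist":0},{"dx":-12,"dy":-0.1,"dz":0,"twist":0},{"dx":-12,"dy":-0.1,"dz":0,"twist":0}]'
python3 - <<'E'
from h import *
c=cam('top'); np.savez('pics/t4.npz',**{k:np.array(v) for k,v in c.items()})
im=cv2.resize(c['img'][190:260,280:490],None,fx=3.8,fy=3.8,interpolation=cv2.INTER_CUBIC); 
d=cam('side'); q=cv2.resize(d['img'][90:220,220:400],None,fx=2.5,fy=2.5,interpolation=cv2.INTER_CUBIC)
o=np.zeros((im.shape[0]+q.shape[0],800,3),np.uint8);o[:im.shape[0],:im.shape[1]]=im;o[im.shape[0]:,:q.shape[1]]=q
cv2.imwrite('pics/m4.png',cv2.convertScaleAbs(o[:,:,::-1],alpha=1.6))
E
```

```text
time: 7.6
eef_pos: [0.5667, -0.01, 0.0523]
tcp_rot: [0.715, 0.699, -0.001, 0.001]
contact_force: [-1.3, -1.4, 4.8]
opening: 0.292
finger_force: 39.8
```

View pics/m4.png

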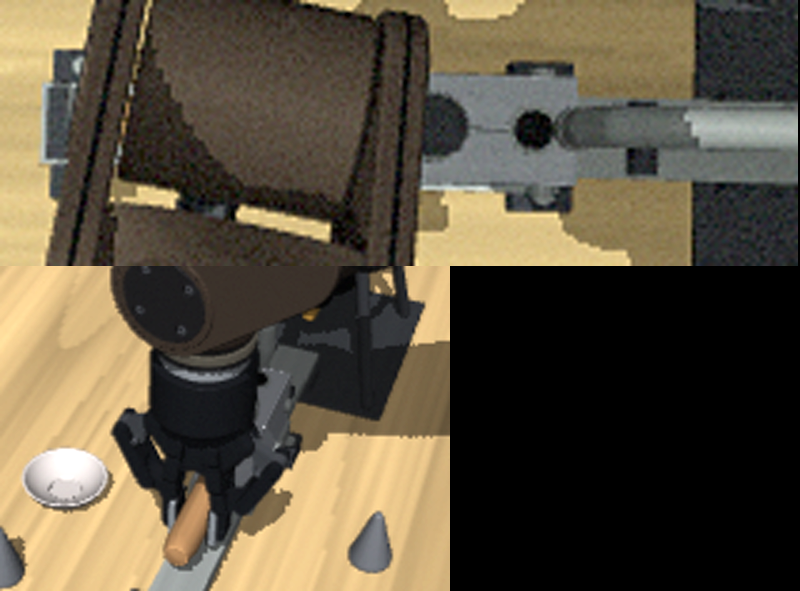

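The gate is at crop (533,130), the spout starts at column 558, and the dark notch across the rail is at columns 628–657.

Run:
```python
from h import *
t=dict(np.load('pics/t4.npz'));g=cv2.cvtColor(t['img'],cv2.COLOR_RGB2GRAY)
print(g[232:234,440:456]); print(g[224,410:432])
def cen(row,a,b,th):
    w=np.clip(th-g[row,a:b].astype(float),0,None); return (w*np.arange(a,b)).sum()/w.sum()+0
un=np.mean([cen(r,443,456,70) for r in (231,232,233)]); ug=np.mean([cen(r,415,427,60) for r in (223,224,225)])
n=pts(t,[(un,232)],.030)[0]; q=pts(t,[(ug,224)],.097)[0]; print(un,ug,n,q,'remaining mm',(q[1]-(n[1]+.015))*1e3)
```

```text
[[72 70 70 66 56 19 28 27 27 32 25 27 30 63 70 68]
 [64 72 69 74 61 16 13 28 22 29 24 20 22 56 72 67]]
[61 56 57 59 71 33 10  6 18 18 14  6 10  6  2 19 29 55 32 31 47 46]
448.40031990198196 420.45999069244453 [ 0.55169667 -0.22619614  0.03      ] [ 0.56361706 -0.15829491  0.097     ] remaining mm 52.90122835616531
```

The dark square is too wide to be the groove. The thin line pair in the first top picture, at about px 425–430, fits better, so I check that one.

Run:
```python
from h import *
for n in('top','t3'):
    t=dict(np.load(f'pics/{n}.npz'));g=cv2.cvtColor(t['img'],cv2.COLOR_RGB2GRAY)
    for r in (217,218,233,234,235): print(r,g[r,418:436])
    print(t['depth'][[218,234],418:436].round(3))
for u in (424.5,427.5,430): print(u,pts(t,[(u,234)],.03)[0].round(4))
```

```text
217 [ 96 101  98  96  95 106  65  58  91  95  96  73  90  96 100  93  94  95]
218 [92 94 98 94 95 98 67 57 95 93 90 53 81 52 55 61 57 57]
233 [96 93 90 94 96 94 55 91 94 94 96 62 94 96 95 96 93 91]
234 [ 94  92  94  91  88  97  50  96  96  93  98  59 100  91  95  95  96  88]
235 [ 93  97  95  97  99 100  50  93  96  94  96  59  97  97  95  98  93  95]
[[0.929 0.93  0.932 0.935 0.933 0.932 0.938 0.937 0.938 0.94  0.938 0.933
  0.838 0.835 0.834 0.818 0.815 0.813]
 [0.931 0.93  0.932 0.929 0.928 0.931 0.936 0.938 0.939 0.938 0.938 0.934
  0.929 0.931 0.932 0.931 0.929 0.929]]
217 [78 79 77 77 77 80 74 75 72 69 80 50 64 78 76 77 79 75]
218 [77 72 79 73 73 73 75 75 68 72 71 44 63 58 50 61 47 44]
233 [75 77 74 70 77 78 74 76 78 79 73 42 77 75 72 76 76 77]
234 [75 74 71 72 71 75 75 72 68 79 81 38 77 72 77 78 78 77]
235 [79 77 77 75 77 79 78 73 72 73 77 32 78 76 79 77 75 80]
[[0.934 0.931 0.932 0.932 0.933 0.929 0.939 0.937 0.94  0.937 0.938 0.936
  0.837 0.835 0.    0.817 0.817 0.812]
 [0.932 0.93  0.931 0.93  0.931 0.929 0.937 0.937 0.936 0.937 0.937 0.937
  0.928 0.929 0.934 0.929 0.932 0.933]]
424.5 [ 0.5475 -0.1817  0.03  ]
427.5 [ 0.5476 -0.1873  0.03  ]
430 [ 0.5476 -0.1919  0.03  ]
```

The groove spans px 424–429, so its centre is at y≈-0.1855 and the nozzle at ≈-0.1705. About 12 mm of travel remains.

```bash
python3 -m pendant '[{"dx":-0.4,"dy":0,"dz":0,"twist":0},{"dx":-0.8,"dy":0,"dz":0,"twist":0},{"dx":-0.9,"dy":0,"dz":0,"twist":0},{"dx":-0.9,"dy":0,"dz":0,"twist":0}]'; for i in 1 ; do python3 -m pendant '[{"dx":-0.1,"dy":0,"dz":0,"twist":0},{"dx":-0.1,"dy":0,"dz":0,"twist":0}]'; done;  python3 -m pendant '[{"dx":-0.1,"dy":0,"dz":0,"twist":0},{"dx":-0.1,"dy":0,"dz":0,"twist":0}]'; python3 -m pendant '[{"dx":-0.1,"dy":0,"dz":0,"twist":0},{"dx":-0.1,"dy":0,"dz":0,"twist":0}]'
```

```text
time: 8.2
eef_pos: [0.5665, -0.0188, 0.0523]
tcp_rot: [0.715, 0.699, -0.0, 0.001]
contact_force: [-1.4, -2.8, 5.0]
opening: 0.292
finger_force: 39.8
time: 8.45
eef_pos: [0.5665, -0.0202, 0.0523]
tcp_rot: [0.715, 0.699, -0.001, 0.001]
contact_force: [-2.2, -4.1, 4.7]
opening: 0.293
finger_force: 39.8
time: 8.7
eef_pos: [0.5665, -0.0215, 0.0523]
tcp_rot: [0.715, 0.699, -0.001, 0.001]
contact_force: [-1.4, -4.6, 4.7]
opening: 0.289
finger_force: 39.8
time: 8.95
eef_pos: [0.5665, -0.0223, 0.0523]
tcp_rot: [0.715, 0.699, -0.001, 0.001]
contact_force: [-1.5, -3.4, 5.7]
opening: 0.294
finger_force: 39.8
```

The force on the tool has turned towards the pot, so the ball is drawing the mould in. I creep on until that force dies away.

```bash
python3 -m pendant '[{"dx":-0.05,"dy":0,"dz":0,"twist":0},{"dx":-0.1,"dy":0,"dz":0,"twist":0},{"dx":-0.1,"dy":0,"dz":0,"twist":0}]'|sed -n '2p;4p'; python3 -m pendant '[{"dx":-0.1,"dy":0,"dz":0,"twist":0},{"dx":-0.1,"dy":0,"dz":0,"twist":0},{"dx":-0.1,"dy":0,"dz":0,"twist":0}]'|sed -n '2p;4p'
python3 - <<'E'
from h import *
c=cam('top');g=cv2.cvtColor(c['img'],cv2.COLOR_RGB2GRAY)
for r in (221,224,227):print(g[r,408:436])
print(g[236,395:440])
d=c['depth'];print(d[224,412:436].round(3),d[236,400:440].round(3))
E
```

```text
eef_pos: [0.5665, -0.0227, 0.0523]
contact_force: [-1.1, -2.3, 4.8]
eef_pos: [0.5665, -0.0232, 0.0523]
contact_force: [-1.3, -0.6, 4.4]
[27 22 40 82 78 80 81 82 80 78 79 78 86 60 71 70  4  2  3 57 34 34 41 51
 49 43 46 47]
[25 29 38 60 57 54 55 42 43 37 38 33 34 61 74  0 10 22 32 56 40 29 45 46
 48 46 47 53]
[25 36 80 82 78 77 84 75 81 80 78 81 79 79 69 74 12  1  5 30 43 33 40 39
 44 41 46 40]
[ 0 18 36 36 37 30 48 83 75 79 82 79 81 77 81 81 81 79 81 80 78 75 81 78
 74 80 80 78 79 77 79 76 81 81 79 79 78 78 75 79 78 76 81 76 63]
[0.865 0.865 0.862 0.865 0.866 0.863 0.864 0.867 0.864 0.863 0.866 0.865
 0.864 0.864 0.836 0.833 0.825 0.822 0.819 0.813 0.815 0.81  0.807 0.804] [0.599 0.865 0.863 0.864 0.865 0.864 0.863 0.    0.867 0.866 0.864 0.865
 0.864 0.864 0.863 0.864 0.863 0.865 0.866 0.864 0.862 0.863 0.864 0.862
 0.    0.865 0.862 0.865 0.864 0.864 0.863 0.863 0.865 0.861 0.865 0.865
 0.865 0.864 0.861 0.928]
```

```bash
python3 -m pendant '[{"dx":-0.05,"dy":0,"dz":0,"twist":0},{"dx":-0.05,"dy":0,"dz":0,"twist":0},{"dx":-0.05,"dy":0,"dz":0,"twist":0},{"dx":-0.05,"dy":0,"dz":0,"twist":0}]'
python3 - <<'E'
from h import *
c=cam('side');t=cam('top');q=cv2.resize(c['img'][90:230,200:400],None,fx=4,fy=4,interpolation=cv2.INTER_CUBIC);cv2.imwrite('pics/s5.png',cv2.convertScaleAbs(q[:,:,::-1],alpha=1.7))
print([(u,*pts(t,[(u,222)])[0][1:].round(3)) for u in range(398,414)])
E
```

```text
time: 10.25
eef_pos: [0.5665, -0.0234, 0.0523]
tcp_rot: [0.715, 0.699, 0.0, 0.0]
contact_force: [-0.8, 0.4, 5.3]
opening: 0.291
finger_force: 39.8
[(398, np.float64(-0.071), np.float64(0.35)), (399, np.float64(-0.072), np.float64(0.35)), (400, np.float64(-0.073), np.float64(0.351)), (401, np.float64(-0.075), np.float64(0.349)), (402, np.float64(-0.076), np.float64(0.347)), (403, np.float64(-0.124), np.float64(0.116)), (404, np.float64(-0.125), np.float64(0.12)), (405, np.float64(-0.127), np.float64(0.12)), (406, np.float64(-0.129), np.float64(0.117)), (407, np.float64(-0.131), np.float64(0.117)), (408, np.float64(-0.132), np.float64(0.121)), (409, np.float64(-0.134), np.float64(0.118)), (410, np.float64(-0.136), np.float64(0.118)), (411, np.float64(-0.142), np.float64(0.098)), (412, np.float64(-0.144), np.float64(0.097)), (413, np.float64(-0.145), np.float64(0.097))]
```

View pics/s5.png

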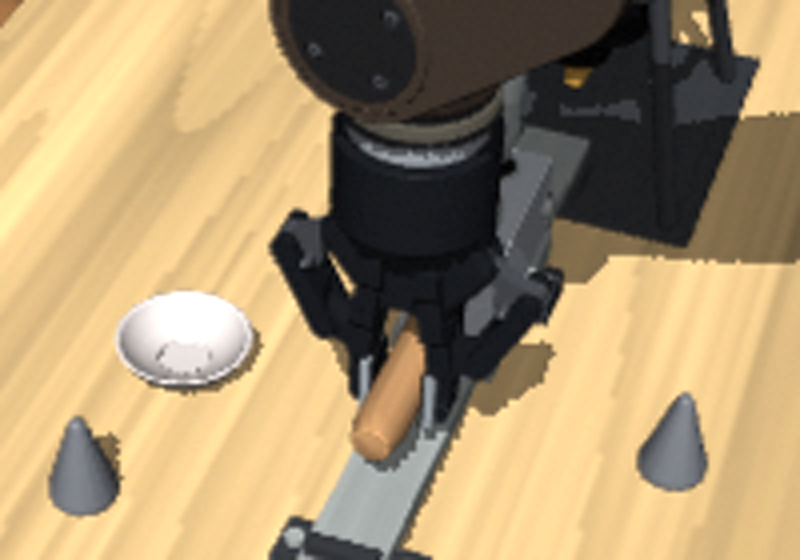

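The handle is gripped at crop (390,390), the dish and sinkers have not moved, the pin top reads about 0.118 (down), and the force along the rail is near zero with the mould seated in the notch. I hand it in.

```bash
python3 -m pendant '[{"dx":0,"dy":0,"dz":0,"twist":0},{"dx":0,"dy":0,"dz":0,"twist":0},{"dx":0,"dy":0,"dz":0,"twist":0},{"dx":0,"dy":0,"dz":0,"twist":0}]' && python3 -c "
from plant import ctrl
print(ctrl.sign_off())"
```

```text
time: 10.85
eef_pos: [0.5665, -0.0234, 0.0523]
tcp_rot: [0.715, 0.699, 0.0, 0.0]
contact_force: [-0.8, 0.7, 5.6]
opening: 0.292
finger_force: 39.8
the job is handed in; nothing more can be done
None
```

I handed the job in at about 11 s of robot time with the core pin pressed to its stop, the mould seated in the detent notch under the spout by force and camera readings, the handle gripped at about 40 N, and the sinkers and dish untouched; sign-off returned no verdict.

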